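Turn over the red valve cover plate

TASK

Take the orange-handled spatula from its rest and with it flip the red cover plate over, onto the black pad at the far end of its own stand, so that it lies flat there with its bare metal back up. Do not touch the red plate with the gripper and leave the blue plate alone. Then put the spatula back on its rest as you found it and let go.

Things in the scene. Friction and masses are not known exactly. Their poses are not given: they have to be found in the camera images.
- plate_red: Plate to flip: loose, 80 (x) by 90 (y) by 8 mm, 130 to 270 g, red face up at the start, back of bare aluminium with a brass disc. Origin at its centre, mid-thickness; z points out of the red face. It lies across the two white ribs of its stand, axes along the stand's within 0.02 rad, its far edge 2 to 4 mm short of the step up to the pad.
- plate_blue: Same plate painted blue, on a stand of its own; leave it alone. Origin at its centre, z out of the blue face.
- stand_red: Fixed stand under the red plate. Origin on the table, below the ribs' centre; x away from the robot (within 0.2 rad of straight ahead), z up. White ribs: x -43 to 41 mm, y +-(30 to 45) mm, tops at z 26 mm. Between them a slot over a 4 mm base, open to the robot: a blade fits in under the plate. At x 43 mm a step up to the pad.
- pad_red (a point): Centre of the top of the black rubber pad of the red plate's stand (stand x 89, z 36 mm); axes as the stand's. Pad 92 (x) by 100 (y) mm, then a curb 10 mm high. Its near edge is the step, 10 mm above the ribs: a plate lifted at its near edge tips up against the step and, pushed past upright, falls over onto the pad, its centre some 10 to 35 mm short of this point.
- spatula: Loose, 160 g. Origin at the grip, centre of the orange handle's section; x to the blade tip, z up. Handle x -55 to 20 mm, 18 wide (y), 20 high; neck 14 wide; flat blade x 40 to 110 mm, 36 wide, 3 thick, underside 50 mm below the origin. Starts level, tip away from the robot, on a fixed black rest: blade on a 4 mm base, handle end on a post between cheeks 30 mm apart. Grip it at the origin from above.
Not all that is in view belongs to the job. Of the things that look like the spatula, the larger one is meant.

How it is judged:
By the outcome, as a careful person would: the job done as asked, in the order asked, and still so for the second after the job is handed in, with the robot touching nothing.
It also fails if it takes over 56 s, if anything falls off the work surface, if the arm or the gripper's body presses on something with over 40 N, if the wrist force passes 120 N, or if a joint passes its speed limit or range.

ROBOT

A 6-joint arm with a two-finger parallel gripper is mounted at the origin on the work surface. World frame = base frame: x ahead of the robot, y to its left, z up, the work surface at z = 0. Lengths are in m, angles in rad, forces in N, time in s.
With the tool pointing down it reaches from about 0.375 to 0.925 m from the base axis. Payload 5.7 kg.
Tool frame: the origin (TCP) lies at the very end of the fingers, on their centre line; the grasp point (between the pads) lies 19 mm behind it; z points along the fingers, y is the line along which they close (so a half turn about z gives the same grasp; the last joint's range is limited). The gripper opens to 85 mm and grips with 20 to 120 N. Pads are 22 mm wide; open, the fingers measure 114 mm over their backs; the gripper's body (76 mm by 85 mm) begins 54 mm behind the grasp point. The pads swing forward as they close: fully open they stand 13 mm farther back than shut.
Start: joints at [-1.288, 0.359, 1.51, -0, 1.272, -0.115], TCP at [0.232, -0.553, 0.231] pointing down, gripper open.
Joint ranges: [-2.97, 2.97], [-1.01, 2.36], [0.21, 2.38], [-0.96, 4.11], [0.2, 2.71], [-2.98, 2.98]. Speed limits (rad/s): [2.39, 2.39, 3.14, 3.14, 3.14, 3.14].

INTERFACE

Orientations are given as a unit quaternion [x, y, z, w].
In Python, from bench import bot gives the robot as it stands.
- The arm moves only by the tool arm_command, never from a script. Its argument "moves" is a list of rows, each an object with "jaw": the gripper's target within -1 to 1 (fully open at 1, half-way at 0, shut at -1); "offset": the shift along the tool's x, y, z in units of 30 mm (1.0 is 30 mm), a list of three; "rotation": the turn, a rotation vector about the tool's x, y, z in units of 10 degrees (1.0 is 10 degrees), a list of three. In form: [{"jaw": jaw, "offset": [dx, dy, dz], "rotation": [wx, wy, wz]}, ...]. A call has 1 to 12 rows; each row is the pose to reach, as a shift and turn from the pose commanded when the call began, along the tool's axes at that moment; what a row does not reach only later rows make up. A row lasts 1/8 s, in which the tool goes at most 62.5 mm and 10.7 degrees, less where a joint would pass 70% of its speed; a pose out of reach is approached as far as the arm can. A call with a gripper value outside its range is refused whole. The fingers move at their own pace and stop on an object; "squeeze" is the grip in N (left out, the last holds). Time passes only in rows, so rows that repeat a pose let the fingers close. It gives the time, the measured TCP pose, the force, the opening and the grip force at its end, in the units of the state.
- bot.observe(): the state, without advancing time (a new reading comes with each control period).
- bot.get_image(name): name is "scene" or "top"; returns a dict with "image" (480x640x3 uint8, red, green, blue), "range_z" (480x640 float32, m along the optical axis (not along the pixel's ray), 0 where there is no reading), "intrinsics" (3x3 intrinsics, pixels), "extrinsics" (4x4, takes a point from camera to world coordinates). Camera axes: x right, y up, looking along -z (the intrinsics and any distortion apply to the point x, -y, -z); pixel columns grow to the right and rows downward; lengths in m; the calibration is good to about 2 mm. A picture is of the moment at which its call begins.
- bot.finish_job(): hands the job in; it is judged then, once.
The state is a dict: "time": time; "q": joint angles; "qvel": joint speeds; "joint_efforts": joint torques, N m; "ee_pos": TCP position; "eef_rot": TCP orientation; "wrist_force": force on the tool from outside, world axes, zero at the start; "ft_torque": the same for the moment, N m; "width": finger opening in m; "grip_force": force on a finger pad.
Only numpy, scipy, OpenCV 4.12 (cv2) and the standard library are available. Lean on these libraries where they do the work, as an engineer would, in place of code of your own. Each camera call takes 0.05 s, during which the arm holds its last target. There are 200 camera calls.

## Working session

There is one attempt and no reset: what is moved stays moved. The work goes in short steps, Python scripts to look and compute and a tool call to move; the robot and the scene stay as the last step left them, time stands still between calls to the robot, and variables do not carry over. Pictures are saved under pics/ and viewed, at most 10 in all, crops included, and the job is handed in when it is done.

Besides the shell and the picture viewer there is one more tool, called as name(argument=value, ...), one argument or row to a line, values as JSON. arm_command: Moves the arm, as the interface text tells. Its arguments: {"type":"object","properties":{"moves":{"type":"array","items":{"type":"object","properties":{"jaw":{"type":"number"},"offset":{"type":"array","items":{"type":"number"}},"rotation":{"type":"array","items":{"type":"number"}}}}},"squeeze":{"type":"number"}},"required":["moves"]}

```bash
mkdir -p pics; ls
python3 - <<'E'
from bench import bot
import cv2,numpy as np
s=bot.observe(); print(s['time'],s['ee_pos'],s['eef_rot'],s['width'])
for n in('scene','top'):
    d=bot.get_image(n); cv2.imwrite(f'pics/{n}0.png',d['image'][:,:,::-1]); np.savez(f'{n}0.npz',**d); print(d['intrinsics'],d['extrinsics'])
E
```

```text
pics
0.0 [ 0.23220786 -0.55248452  0.2304355 ] [ 9.80285943e-01  1.97581804e-01 -9.72228466e-05 -9.43646397e-04] 0.08565396823859335
[[510.24395859   0.         324.86407582]
 [  0.         510.24395859 239.89395007]
 [  0.           0.           1.        ]] [[-0.44224664 -0.74387969  0.5010598   0.97880981]
 [ 0.89674708 -0.35664425  0.26201059  0.28739112]
 [-0.01620426  0.56519721  0.82479666  0.71494685]
 [ 0.          0.          0.          1.        ]]
[[528.28978898   0.         322.61903707]
 [  0.         528.28978898 231.36294947]
 [  0.           0.           1.        ]] [[ 0.05613241  0.97772572 -0.20224139  0.39609784]
 [-0.99842123  0.0545527  -0.01338111  0.06014462]
 [-0.00205024  0.20267321  0.97924428  0.87333396]
 [ 0.          0.          0.          1.        ]]
```

View pics/top0.png

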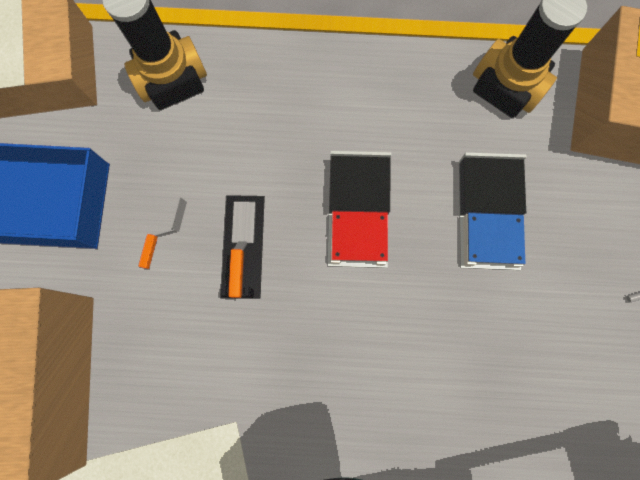

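View pics/scene0.png

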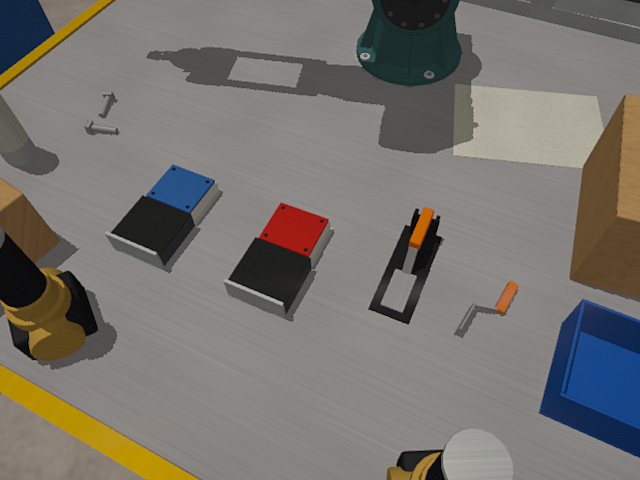

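The top view shows the spatula on its black rest at (240,250). The red plate is at (360,237) with its pad above it in the image, and the blue plate is at (497,240). The small decoy spatula is at (150,245). Now I'll measure by colour mask plus range.

```bash
cat > h.py <<'E'
import cv2,numpy as np
def pts(d):
    K=d['intrinsics'];E=d['extrinsics'];z=d['range_z']
    v,u=np.mgrid[0:480,0:640]
    c=np.stack([(u-K[0,2])/K[0,0]*z,-(v-K[1,2])/K[1,1]*z,-z],-1)
    return c@E[:3,:3].T+E[:3,3]
def ray(d,uv,h):
    K=d['intrinsics'];E=d['extrinsics'];uv=np.atleast_2d(uv)
    c=np.stack([(uv[:,0]-K[0,2])/K[0,0],-(uv[:,1]-K[1,2])/K[1,1],-np.ones(len(uv))],-1)@E[:3,:3].T
    o=E[:3,3]; return o+c*((h-o[2])/c[:,2])[:,None]
def rect(p):
    (c,wh,a)=cv2.minAreaRect((p[:,:2]*1000).astype(np.float32)); 
    return np.round(c,1),np.round(wh,1),round(a,2)
def blobs(m,amin=80):
    n,l,s,_=cv2.connectedComponentsWithStats(m.astype(np.uint8))
    return [(l==i) for i in range(1,n) if s[i,4]>amin]
E
python3 - <<'E'
from h import *
for n in('top','scene'):
    d=dict(np.load(n+'0.npz')); P=pts(d); hsv=cv2.cvtColor(d['image'],cv2.COLOR_RGB2HSV); H,S,V=[hsv[...,i].astype(int) for i in range(3)]
    for nm,m in dict(red=((H<4)|(H>176))&(S>200)&(V>120),orange=(H>=6)&(H<14)&(S>215)&(V>120),blue=(H>100)&(H<120)&(S>150)).items():
        for b in blobs(m):
            p=P[b]; z=np.median(p[:,2])
            if not(0.3<p[:,0].mean()<.8): continue
            cs=cv2.findContours(b.astype(np.uint8),0,1)[0][0][:,0]
            h=np.percentile(p[:,2],80)
            print(n,nm,b.sum(),'z',np.round(np.percentile(p[:,2],[5,50,95]),4),rect(p[abs(p[:,2]-h)<.006]),'ray',rect(ray(d,cs,h)))
    # dark and light things near spatula / stand
    for nm,m in dict(black=(V<60)).items():
        for b in blobs(m,300):
            p=P[b]
            if .35<p[:,0].mean()<.75 and -.3<p[:,1].mean()<.4: print(n,nm,b.sum(),'z',np.round(np.percentile(p[:,2],[5,50,95]),4),rect(p))
E
```

```text
top red 2444 z [0.0311 0.0335 0.0359] (array([566.7,  11.5]), array([78.8, 86.5]), 2.07) ray (array([566.2,  11.3]), array([77.7, 86.5]), 2.99)
top orange 86 z [0.0075 0.0119 0.0159] (array([522.9, 355.6]), array([ 5.7, 51.8]), 81.26) ray (array([523.1, 354.9]), array([ 8.2, 52. ]), 81.88)
top blue 10095 z [0.0023 0.006  0.0786] (array([598.8, 526.9]), array([147.2, 161.8]), 0.44) ray (array([601.5, 517. ]), array([163.7, 182.3]), 0.13)
top blue 2547 z [0.0311 0.0336 0.036 ] (array([ 575.1, -209. ]), array([79.7, 89.1]), 0.48) ray (array([ 574.6, -208.8]), array([79. , 87.9]), 0.5)
top black 3180 z [0.0331 0.0356 0.0381] (array([548.8,  13.6]), array([303.9,  98. ]), 0.94)
top black 3486 z [0.0285 0.0355 0.038 ] (array([575. , -80.9]), array([128.9, 437. ]), 35.32)
top black 2013 z [0.001  0.0036 0.0453] (array([496.5, 181. ]), array([287.7, 126.5]), 26.54)
scene red 2058 z [0.0325 0.0346 0.0365] (array([566. ,  14.2]), array([80.8, 89.4]), 1.64) ray (array([567.4,  15.2]), array([79. , 88.4]), 1.96)
scene blue 1771 z [0.0323 0.0344 0.0364] (array([ 576.2, -206.1]), array([82.2, 90.6]), 0.3) ray (array([ 576.5, -204.7]), array([79.6, 90.2]), 0.73)
scene blue 11091 z [0.0041 0.0148 0.08  ] (array([602.8, 502.5]), array([106.3, 148.1]), 90.0) ray (array([606.8, 497.1]), array([187. , 118.4]), 0.07)
scene black 3039 z [0.0126 0.0362 0.0383] (array([778.6,  27.9]), array([644.1, 121.7]), 63.04)
scene black 1440 z [0.0024 0.0047 0.0364] (array([719.6, 223.1]), array([529.8,  67.6]), 6.65)
scene black 985 z [0.0024 0.0049 0.0452] (array([718.1, 246.5]), array([526.9,  31. ]), 5.54)
scene black 3336 z [0.0196 0.0363 0.0384] (array([805.9, 110.5]), array([478.3, 126.4]), 30.85)
```

Run:
```python
from h import *
for n in('top','scene'):
    d=dict(np.load(n+'0.npz')); P=pts(d); hsv=cv2.cvtColor(d['image'],cv2.COLOR_RGB2HSV); H,S,V=[hsv[...,i].astype(int) for i in range(3)]
    X,Y,Z=P[...,0],P[...,1],P[...,2]
    roi=(X>.4)&(X<.72)&(Y>.15)&(Y<.29)
    hm=[b for b in blobs((H>=5)&(H<18)&(S>180)&(V>90)&roi,100)]
    for b in hm:
        p=P[b]; z=p[:,2]; print(n,'handle',b.sum(),np.round(np.percentile(z,[5,50,95]),4)); t=p[abs(z-np.percentile(z,85))<.005]; print(rect(t),len(t))
        v=np.polyfit(t[:,0],t[:,1],1); print('slope',v)
    for b in blobs((S<40)&(V>90)&roi&(Z<.03)&(Z>.003),100):
        p=P[b]; print(n,'blade',b.sum(),np.round(np.percentile(p[:,2],[5,50,95]),4),rect(p), p[:,:2].mean(0))
    rb=(V<60)&roi&(Z<.012)
    print(n,'rest',rect(P[rb]))
    ro=(X>.48)&(X<.72)&(Y>-.06)&(Y<.09)
    b=(V<60)&ro&(abs(Z-.036)<.006); b=max(blobs(b),key=lambda b:b.sum()); print(n,'pad',rect(P[b]))
```

```text
top handle 632 [0.052  0.0628 0.0655]
(array([491.1, 202.9]), array([74.7, 18.4]), 1.94) 552
slope [0.03525269 0.18522863]
top blade 926 [0.0046 0.0072 0.0106] (array([579.1, 206.7]), array([83.7, 37.8]), 1.85) [0.58261849 0.2063103 ]
top rest (array([544. , 204.7]), array([172.8,  63.6]), 2.07)
top pad (array([654.5,  15.4]), array([93. , 97.8]), 1.69)
scene handle 489 [0.0534 0.0642 0.0666]
(array([493. , 204.9]), array([73.7, 17.6]), 2.17) 419
slope [0.02045241 0.19528586]
scene blade 1018 [0.0058 0.0084 0.0205] (array([579. , 208.8]), array([81.7, 36.6]), 2.12) [0.58085271 0.20885412]
scene rest (array([544.7, 207.9]), array([175.1,  65.4]), 2.29)
scene pad (array([653.1,  17.7]), array([90. , 99.7]), 1.56)
```

```bash
cat > go.py <<'E'
import sys,numpy as np
from scipy.spatial.transform import Rotation as R
from bench import bot
# target: x y z(mm) yaw(deg) pitch(deg, tip up +) of the tool, tool pointing down
x,y,z,yaw,pit=[float(a) for a in sys.argv[1:6]]
s=bot.observe(); p=np.array(s['ee_pos']); r=R.from_quat(s['eef_rot'])
t=R.from_euler('z',yaw,degrees=True)*R.from_euler('y',-pit,degrees=True)*R.from_euler('x',180,degrees=True)
print(s['time'],np.round(p*1000,1),'off',np.round(r.inv().apply(np.array([x,y,z])/1000-p)/.03,3),'rot',np.round((r.inv()*t).as_rotvec(degrees=True)/10,3),'F',np.round(s['wrist_force'],1),'w',round(s['width'],4))
E
python3 go.py 509.5 204.6 120 2 0
```

```text
0.1 [ 232.2 -552.6  230.5] off [ 18.297 -19.681   3.721] rot [-1.000e-02  1.000e-03  2.079e+00] F [ 0.6 -0.5  0.1] w 0.0857
```

arm_command(
  moves=[
    {"jaw": 1, "offset": [18.3, -19.68, 0.5], "rotation": [0, 0, 2.08]},
    {"jaw": 1, "offset": [18.3, -19.68, 0.5], "rotation": [0, 0, 2.08]},
    {"jaw": 1, "offset": [18.3, -19.68, 0.5], "rotation": [0, 0, 2.08]},
    {"jaw": 1, "offset": [18.3, -19.68, 0.5], "rotation": [0, 0, 2.08]},
    {"jaw": 1, "offset": [18.3, -19.68, 0.5], "rotation": [0, 0, 2.08]},
    {"jaw": 1, "offset": [18.3, -19.68, 0.5], "rotation": [0, 0, 2.08]},
    {"jaw": 1, "offset": [18.3, -19.68, 0.5], "rotation": [0, 0, 2.08]},
    {"jaw": 1, "offset": [18.3, -19.68, 0.5], "rotation": [0, 0, 2.08]},
    {"jaw": 1, "offset": [18.3, -19.68, 0.5], "rotation": [0, 0, 2.08]},
    {"jaw": 1, "offset": [18.3, -19.68, 0.5], "rotation": [0, 0, 2.08]},
    {"jaw": 1, "offset": [18.3, -19.68, 2], "rotation": [0, 0, 2.08]},
    {"jaw": 1, "offset": [18.3, -19.68, 3.7], "rotation": [0, 0, 2.08]},
  ],
)

```text
time: 1.6
ee_pos: [0.488, 0.1413, 0.1688]
eef_rot: [1.0, 0.018, 0.002, -0.0]
wrist_force: [1.4, -0.9, 0.2]
width: 0.0854
grip_force: 0.0
```

```bash
python3 go.py 509.5 204.6 100 2 0
```

```text
1.6 [488.  141.3 168.8] off [ 0.781 -2.083  2.298] rot [-0.003 -0.025  0.005] F [ 1.4 -0.9  0.2] w 0.0854
```

arm_command(
  moves=[
    {"jaw": 1, "offset": [0.5, -1.2, 1], "rotation": [0, 0, 0]},
    {"jaw": 1, "offset": [0.5, -1.2, 1], "rotation": [0, 0, 0]},
    {"jaw": 1, "offset": [0.5, -1.2, 1], "rotation": [0, 0, 0]},
    {"jaw": 1, "offset": [0.5, -1.2, 1], "rotation": [0, 0, 0]},
  ],
)

```text
time: 2.1
ee_pos: [0.4999, 0.1742, 0.1391]
eef_rot: [1.0, 0.017, 0.001, -0.0]
wrist_force: [0.1, 0.4, -0.8]
width: 0.0856
grip_force: 0.0
```

```bash
python3 go.py 509.5 204.6 35 2 0
```

```text
2.1 [499.9 174.2 139.1] off [ 0.351 -1.002  3.469] rot [-0.    -0.006 -0.008] F [ 0.1  0.4 -0.8] w 0.0856
```

arm_command(
  moves=[
    {"jaw": 1, "offset": [0.35, -1.0, 0.8], "rotation": [0, 0, 0]},
    {"jaw": 1, "offset": [0.35, -1.0, 0.8], "rotation": [0, 0, 0]},
    {"jaw": 1, "offset": [0.35, -1.0, 1.6], "rotation": [0, 0, 0]},
    {"jaw": 1, "offset": [0.35, -1.0, 2.6], "rotation": [0, 0, 0]},
    {"jaw": 1, "offset": [0.35, -1.0, 3.3], "rotation": [0, 0, 0]},
    {"jaw": 1, "offset": [0.35, -1.0, 3.45], "rotation": [0, 0, 0]},
    {"jaw": 1, "offset": [0.35, -1.0, 3.45], "rotation": [0, 0, 0]},
    {"jaw": 1, "offset": [0.35, -1.0, 3.45], "rotation": [0, 0, 0]},
  ],
)

```text
time: 3.1
ee_pos: [0.51, 0.2055, 0.0359]
eef_rot: [1.0, 0.017, 0.001, -0.0]
wrist_force: [0.3, 0.7, 0.6]
width: 0.085
grip_force: 0.0
```

```bash
python3 - <<'E'
from bench import bot
import cv2,numpy as np
o=[]
for n in('top','scene'):
    d=bot.get_image(n); np.savez(n+'1.npz',**d); i=d['image'][:,:,::-1]
    c=i[150:330,150:330] if n=='top' else i[150:330,350:530]
    o.append(cv2.resize(c,(400,400)))
cv2.imwrite('pics/a.png',np.hstack(o))
E
python3 go.py 509.5 204.6 35 2 0
```

```text
3.2 [509.9 205.6  35.7] off [-0.013  0.033  0.022] rot [-0.003 -0.01  -0.001] F [ 0.2 -0.4 -0.4] w 0.0855
```

View pics/a.png

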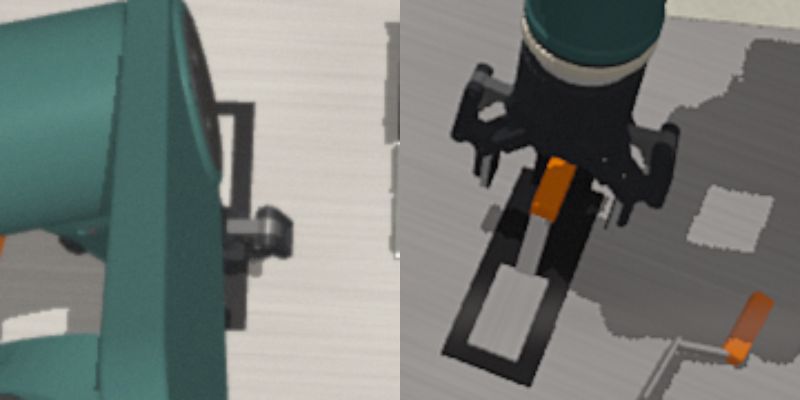

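The scene crop on the right shows the open fingers straddling the handle. Now I'll close.

arm_command(
  moves=[
    {"jaw": -1, "offset": [0, 0, 0], "rotation": [0, 0, 0]},
    {"jaw": -1, "offset": [0, 0, 0], "rotation": [0, 0, 0]},
    {"jaw": -1, "offset": [0, 0, 0], "rotation": [0, 0, 0]},
    {"jaw": -1, "offset": [0, 0, 0], "rotation": [0, 0, 0]},
    {"jaw": -1, "offset": [0, 0, 0], "rotation": [0, 0, 0]},
    {"jaw": -1, "offset": [0, 0, 0], "rotation": [0, 0, 0]},
    {"jaw": -1, "offset": [0, 0, 0], "rotation": [0, 0, 0]},
    {"jaw": -1, "offset": [0, 0, 0], "rotation": [0, 0, 0]},
    {"jaw": -1, "offset": [0, 0, 0], "rotation": [0, 0, 0]},
    {"jaw": -1, "offset": [0, 0, 0], "rotation": [0, 0, 0]},
  ],
  squeeze=100,
)

```text
time: 4.45
ee_pos: [0.5092, 0.2056, 0.0348]
eef_rot: [1.0, 0.017, 0.0, -0.0]
wrist_force: [-0.6, 0.5, 4.7]
width: 0.0168
grip_force: 97.7
```

```bash
python3 go.py 509.5 204.6 120 2 0
```

```text
4.45 [509.2 205.6  34.8] off [ 0.008  0.032 -2.84 ] rot [-0.001 -0.001 -0.001] F [-0.6  0.5  4.7] w 0.0168
```

arm_command(
  moves=[
    {"jaw": -1, "offset": [0, 0, -0.7], "rotation": [0, 0, 0]},
    {"jaw": -1, "offset": [0, 0, -1.7], "rotation": [0, 0, 0]},
    {"jaw": -1, "offset": [0, 0, -2.7], "rotation": [0, 0, 0]},
    {"jaw": -1, "offset": [0, 0, -2.7], "rotation": [0, 0, 0]},
    {"jaw": -1, "offset": [0, 0, -2.7], "rotation": [0, 0, 0]},
  ],
)

```text
time: 5.08
ee_pos: [0.5083, 0.2052, 0.1146]
eef_rot: [1.0, 0.017, -0.001, 0.0]
wrist_force: [-0.2, -0.3, -1.2]
width: 0.0167
grip_force: 97.6
```

```bash
python3 go.py 391 7.7 115 2 0
python3 - <<'E'
from bench import bot
from h import *
d=bot.get_image('scene'); np.savez('scene2.npz',**d)
P=pts(d); hsv=cv2.cvtColor(d['image'],cv2.COLOR_RGB2HSV); S=hsv[...,1];V=hsv[...,2]
X,Y,Z=P[...,0],P[...,1],P[...,2]
m=(X>.54)&(X<.64)&(Y>.17)&(Y<.24)&(Z>.06)&(Z<.1)
for b in blobs(m):
    p=P[b]; print(b.sum(),rect(p)); A=np.c_[p-p.mean(0)]; c=np.linalg.lstsq(np.c_[p[:,:2]-p[:,:2].mean(0),np.ones(len(p))],p[:,2],rcond=None)[0]; print(p.mean(0),c, p[:,0].max())
cv2.imwrite('pics/b.png',d['image'][100:350,300:560,::-1])
E
```

```text
5.075 [508.3 205.2 114.6] off [-4.136e+00  6.445e+00 -5.000e-03] rot [ 0.002  0.009 -0.001] F [-0.2 -0.3 -1.2] w 0.0167
1127 (array([580.4, 207.8]), array([77.5, 36.2]), 2.01)
[0.58218858 0.20802487 0.08806438] [-0.02815146 -0.00735496  0.08806438] 0.6196440503278187
```

View pics/b.png

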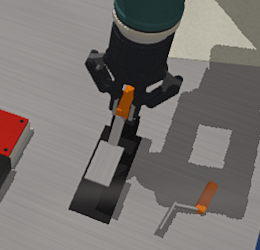

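arm_command(
  moves=[
    {"jaw": -1, "offset": [-1.0, 1.6, 0], "rotation": [0, 0, 0]},
    {"jaw": -1, "offset": [-2.2, 3.2, 0], "rotation": [0, 0, 0]},
    {"jaw": -1, "offset": [-3.4, 4.8, 0], "rotation": [0, 0, 0]},
    {"jaw": -1, "offset": [-4.13, 6.2, 0], "rotation": [0, 0, 0]},
    {"jaw": -1, "offset": [-4.13, 6.4, 0], "rotation": [0, 0, 0]},
    {"jaw": -1, "offset": [-4.13, 6.4, 0], "rotation": [0, 0, 0]},
    {"jaw": -1, "offset": [-4.13, 6.4, 0], "rotation": [0, 0, 0]},
    {"jaw": -1, "offset": [-4.13, 6.4, 0], "rotation": [0, 0, 0]},
  ],
)

```text
time: 6.12
ee_pos: [0.3924, 0.0101, 0.1155]
eef_rot: [1.0, 0.018, -0.0, -0.0]
wrist_force: [-0.2, -0.5, -1.7]
width: 0.0168
grip_force: 98.1
```

```bash
python3 go.py 389 9.1 45 1.9 0
```

```text
6.125 [392.4  10.1 115.5] off [-0.114  0.03   2.349] rot [-0.002  0.001  0.018] F [-0.2 -0.5 -1.7] w 0.0168
```

arm_command(
  moves=[
    {"jaw": -1, "offset": [-0.1, 0.02, 0.8], "rotation": [0, 0, 0]},
    {"jaw": -1, "offset": [-0.1, 0.02, 1.6], "rotation": [0, 0, 0]},
    {"jaw": -1, "offset": [-0.1, 0.02, 2.35], "rotation": [0, 0, 0]},
    {"jaw": -1, "offset": [-0.1, 0.02, 2.35], "rotation": [0, 0, 0]},
    {"jaw": -1, "offset": [-0.1, 0.02, 2.35], "rotation": [0, 0, 0]},
    {"jaw": -1, "offset": [-0.1, 0.02, 2.35], "rotation": [0, 0, 0]},
  ],
)

```text
time: 6.88
ee_pos: [0.3898, 0.0087, 0.0459]
eef_rot: [1.0, 0.018, 0.001, 0.0]
wrist_force: [-0.1, 0.7, -0.9]
width: 0.0164
grip_force: 98.1
```

```bash
python3 go.py 440 10.6 45 1.9 0
python3 - <<'E'
from bench import bot
from h import *
d=bot.get_image('scene')
P=pts(d); hsv=cv2.cvtColor(d['image'],cv2.COLOR_RGB2HSV); S=hsv[...,1];V=hsv[...,2]
X,Y,Z=P[...,0],P[...,1],P[...,2]
m=(X>.43)&(X<.519)&(Y>-.02)&(Y<.04)&(Z>.008)&(Z<.024)
for b in blobs(m):
    p=P[b]; print(b.sum(),rect(p),np.median(p[:,2]),p[:,0].max())
cv2.imwrite('pics/c.png',cv2.resize(d['image'][130:330,200:400,::-1],(600,600)))
E
```

```text
6.875 [389.8   8.7  45.9] off [ 1.673 -0.006  0.033] rot [ 0.001 -0.01   0.011] F [-0.1  0.7 -0.9] w 0.0164
652 (array([465.1,  11.4]), array([70.8, 37. ]), 1.9) 0.019227915994146527 0.5005011683685134
```

View pics/c.png

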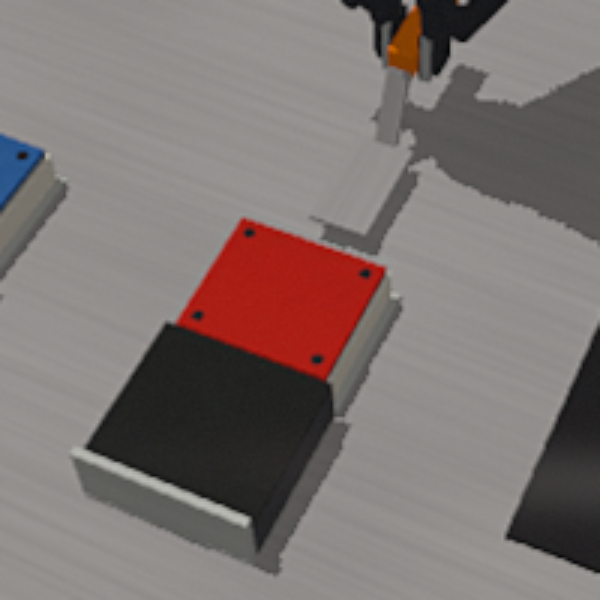

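The picture shows the blade centred on the slot in front of the red plate. I'll insert it now.

arm_command(
  moves=[
    {"jaw": -1, "offset": [0.4, 0, 0.03], "rotation": [0, 0, 0]},
    {"jaw": -1, "offset": [0.8, 0, 0.03], "rotation": [0, 0, 0]},
    {"jaw": -1, "offset": [1.2, 0, 0.03], "rotation": [0, 0, 0]},
    {"jaw": -1, "offset": [1.6, 0, 0.03], "rotation": [0, 0, 0]},
    {"jaw": -1, "offset": [1.67, 0, 0.03], "rotation": [0, 0, 0]},
    {"jaw": -1, "offset": [1.67, 0, 0.03], "rotation": [0, 0, 0]},
  ],
)

```text
time: 7.68
ee_pos: [0.4388, 0.0104, 0.0441]
eef_rot: [1.0, 0.017, -0.0, -0.0]
wrist_force: [0.2, 0.7, -0.8]
width: 0.0164
grip_force: 98.1
```

```bash
python3 go.py 440 10.6 45 1.9 0
python3 - <<'E'
from bench import bot
import numpy as np
# tip path: circle r about A=(606.5-ish,26), A slides back 8sin(th)-~2 once touching
s=bot.observe(); x0=s['ee_pos'][0]*1000; tip0=x0+110; r=607-tip0
step=608.5
for th in range(0,91,10):
    t=np.radians(th); A=min(607,step-8*np.sin(t)); tx=A-r*np.cos(t); tz=26+r*np.sin(t)
    print(th,np.round([(tx-tip0)/30,-(tz-17.5)/30],2))
E
```

```text
7.675 [438.8  10.4  44.1] off [ 0.041 -0.005 -0.031] rot [-0.001  0.005  0.01 ] F [ 0.2  0.7 -0.8] w 0.0164
0 [ 0.   -0.28]
10 [ 0.03 -0.62]
20 [ 0.08 -0.95]
30 [ 0.18 -1.25]
40 [ 0.33 -1.53]
50 [ 0.54 -1.77]
60 [ 0.79 -1.96]
70 [ 1.08 -2.11]
80 [ 1.39 -2.19]
90 [ 1.72 -2.22]
```

arm_command(
  moves=[
    {"jaw": -1, "offset": [0, 0, -0.2], "rotation": [0, 0, 0]},
    {"jaw": -1, "offset": [0.0, 0, -0.35], "rotation": [0, 0, 0]},
    {"jaw": -1, "offset": [0.01, 0, -0.5], "rotation": [0, 0, 0]},
    {"jaw": -1, "offset": [0.03, 0, -0.63], "rotation": [0, 0, 0]},
    {"jaw": -1, "offset": [0.05, 0, -0.8], "rotation": [0, 0, 0]},
    {"jaw": -1, "offset": [0.08, 0, -0.95], "rotation": [0, 0, 0]},
    {"jaw": -1, "offset": [0.13, 0, -1.1], "rotation": [0, 0, 0]},
    {"jaw": -1, "offset": [0.18, 0, -1.25], "rotation": [0, 0, 0]},
    {"jaw": -1, "offset": [0.25, 0, -1.4], "rotation": [0, 0, 0]},
    {"jaw": -1, "offset": [0.33, 0, -1.53], "rotation": [0, 0, 0]},
    {"jaw": -1, "offset": [0.33, 0, -1.53], "rotation": [0, 0, 0]},
  ],
)

```text
time: 9.05
ee_pos: [0.4493, 0.0107, 0.0904]
eef_rot: [1.0, 0.017, 0.0, -0.0]
wrist_force: [-0.5, -0.2, -2.6]
width: 0.0167
grip_force: 98.0
```

```bash
python3 go.py 440 10.6 45 1.9 0
python3 - <<'E'
from bench import bot
from h import *
d=bot.get_image('scene')
cv2.imwrite('pics/d.png',cv2.resize(d['image'][130:330,200:400,::-1],(600,600)))
E
```

```text
9.05 [449.3  10.7  90.4] off [-0.309 -0.009  1.514] rot [-0.    -0.002  0.009] F [-0.5 -0.2 -2.6] w 0.0167
```

View pics/d.png

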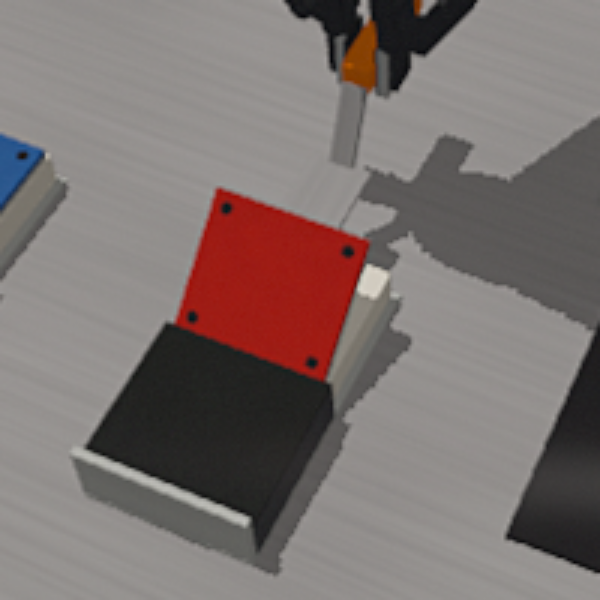

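The plate is tipped about 40° and resting on the blade tip against the step. I'll continue past upright.

arm_command(
  moves=[
    {"jaw": -1, "offset": [0.1, 0, -0.13], "rotation": [0, 0, 0]},
    {"jaw": -1, "offset": [0.22, 0, -0.24], "rotation": [0, 0, 0]},
    {"jaw": -1, "offset": [0.34, 0, -0.34], "rotation": [0, 0, 0]},
    {"jaw": -1, "offset": [0.48, 0, -0.43], "rotation": [0, 0, 0]},
    {"jaw": -1, "offset": [0.62, 0, -0.51], "rotation": [0, 0, 0]},
    {"jaw": -1, "offset": [0.76, 0, -0.58], "rotation": [0, 0, 0]},
    {"jaw": -1, "offset": [0.92, 0, -0.63], "rotation": [0, 0, 0]},
    {"jaw": -1, "offset": [1.08, 0, -0.66], "rotation": [0, 0, 0]},
    {"jaw": -1, "offset": [1.25, 0, -0.69], "rotation": [0, 0, 0]},
    {"jaw": -1, "offset": [1.42, 0, -0.69], "rotation": [0, 0, 0]},
    {"jaw": -1, "offset": [1.6, 0, -0.69], "rotation": [0, 0, 0]},
    {"jaw": -1, "offset": [1.8, 0, -0.69], "rotation": [0, 0, 0]},
  ],
)

```text
time: 10.6
ee_pos: [0.5033, 0.0126, 0.1108]
eef_rot: [1.0, 0.017, -0.0, -0.0]
wrist_force: [0.4, -0.6, -1.1]
width: 0.0167
grip_force: 98.1
```

arm_command(
  moves=[
    {"jaw": -1, "offset": [0.2, 0, 0], "rotation": [0, 0, 0]},
    {"jaw": -1, "offset": [0.4, 0, 0], "rotation": [0, 0, 0]},
    {"jaw": -1, "offset": [0.6, 0, 0], "rotation": [0, 0, 0]},
    {"jaw": -1, "offset": [0.6, 0, 0], "rotation": [0, 0, 0]},
    {"jaw": -1, "offset": [0.6, 0, 0], "rotation": [0, 0, 0]},
  ],
)

```text
time: 11.22
ee_pos: [0.5206, 0.0132, 0.1107]
eef_rot: [1.0, 0.017, -0.0, -0.0]
wrist_force: [0.6, 0.7, -1.7]
width: 0.0165
grip_force: 98.1
```

```bash
python3 go.py 391 10.6 110 1.9 0
python3 - <<'E'
from bench import bot
from h import *
d=bot.get_image('scene')
cv2.imwrite('pics/e.png',cv2.resize(d['image'][130:330,200:400,::-1],(600,600)))
E
```

```text
11.225 [520.6  13.2 110.7] off [-4.321 -0.063  0.027] rot [-0.001  0.003  0.009] F [ 0.6  0.7 -1.7] w 0.0165
```

View pics/e.png

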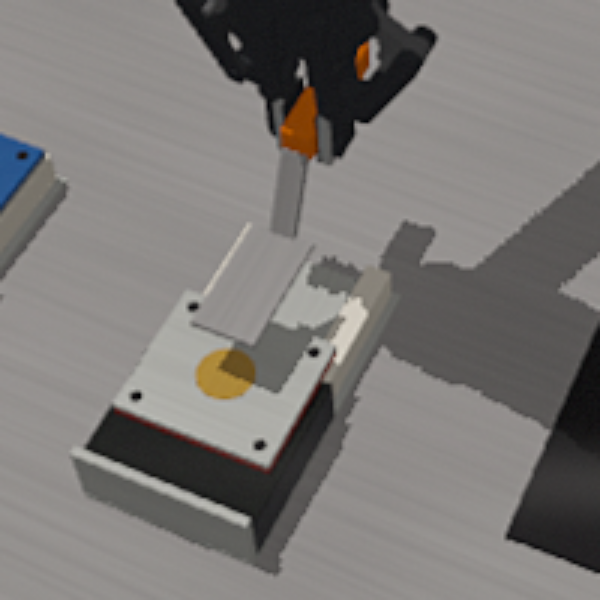

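The plate lies flat on the pad, back up. Next I return the spatula.

arm_command(
  moves=[
    {"jaw": -1, "offset": [0, 0, -0.3], "rotation": [0, 0, 0]},
    {"jaw": -1, "offset": [0, -1.5, -0.3], "rotation": [0, 0, 0]},
    {"jaw": -1, "offset": [0, -3.0, -0.3], "rotation": [0, 0, 0]},
    {"jaw": -1, "offset": [0, -4.5, -0.3], "rotation": [0, 0, 0]},
    {"jaw": -1, "offset": [0, -5.8, -0.2], "rotation": [0, 0, 0]},
    {"jaw": -1, "offset": [-0.15, -6.4, -0.1], "rotation": [0, 0, 0]},
    {"jaw": -1, "offset": [-0.15, -6.4, -0.1], "rotation": [0, 0, 0]},
    {"jaw": -1, "offset": [-0.15, -6.4, -0.1], "rotation": [0, 0, 0]},
    {"jaw": -1, "offset": [-0.15, -6.4, -0.1], "rotation": [0, 0, 0]},
  ],
)

```text
time: 12.4
ee_pos: [0.51, 0.2038, 0.114]
eef_rot: [1.0, 0.017, 0.0, 0.0]
wrist_force: [0.4, -0.7, -2.4]
width: 0.0164
grip_force: 98.3
```

```bash
python3 go.py 509.3 205.5 60 2 0;  python3 - <<'E'
from bench import bot
from h import *
d=bot.get_image('scene'); P=pts(d); X,Y,Z=P[...,0],P[...,1],P[...,2]
h=bot.observe()['ee_pos']
m=(X>.54)&(X<.64)&(Y>.17)&(Y<.24)&(Z>.05)&(Z<.11)
for b in blobs(m):
    p=P[b]; c=np.linalg.lstsq(np.c_[p[:,:2]-p[:,:2].mean(0),np.ones(len(p))],p[:,2],rcond=None)[0]; print(b.sum(),rect(p),c,p[:,0].max()-h[0],c[2]-h[2])
E
```

```text
12.4 [510.  203.8 114. ] off [-0.021 -0.057  1.8  ] rot [ 0.001 -0.    -0.008] F [ 0.4 -0.7 -2.4] w 0.0164
1194 (array([580.4, 206.3]), array([80.7, 36.1]), 2.07) [-0.09185702 -0.00870433  0.08854427] 0.11045430448992855 -0.02545183574370856
```

Run:
```python
from bench import bot
from h import *
d=bot.get_image('scene')
for e in (dict(np.load('scene2.npz')),d):
    P=pts(e); X,Y,Z=P[...,0],P[...,1],P[...,2]
    m=(X>.565)&(X<.615)&(Y>.19)&(Y<.225)&(Z>.06)&(Z<.1)
    p=P[m]; c=np.polyfit(p[:,0]-.6,p[:,2],1); print(len(p),c)
```

```text
723 [0.00455905 0.08777833]
716 [0.00876887 0.08726582]
```

The blade is still level and hasn't slipped, so I'll lower it.

arm_command(
  moves=[
    {"jaw": -1, "offset": [-0.02, -0.06, 0.5], "rotation": [0, 0, 0]},
    {"jaw": -1, "offset": [-0.02, -0.06, 1.0], "rotation": [0, 0, 0]},
    {"jaw": -1, "offset": [-0.02, -0.06, 1.6], "rotation": [0, 0, 0]},
    {"jaw": -1, "offset": [-0.02, -0.06, 2.1], "rotation": [0, 0, 0]},
    {"jaw": -1, "offset": [-0.02, -0.06, 2.4], "rotation": [0, 0, 0]},
    {"jaw": -1, "offset": [-0.02, -0.06, 2.55], "rotation": [0, 0, 0]},
    {"jaw": -1, "offset": [-0.02, -0.06, 2.6], "rotation": [0, 0, 0]},
    {"jaw": -1, "offset": [-0.02, -0.06, 2.6], "rotation": [0, 0, 0]},
    {"jaw": -1, "offset": [-0.02, -0.06, 2.6], "rotation": [0, 0, 0]},
  ],
)

```text
time: 13.62
ee_pos: [0.5094, 0.2068, 0.0363]
eef_rot: [1.0, 0.017, 0.0, -0.0]
wrist_force: [-0.3, -0.1, -0.8]
width: 0.0165
grip_force: 98.3
```

```bash
python3 go.py 509.3 205.5 35 2 0
```

```text
13.625 [509.4 206.8  36.3] off [-0.007  0.044  0.044] rot [-0.002 -0.005 -0.001] F [-0.3 -0.1 -0.8] w 0.0165
```

Down the last 1.5 mm, then release gently.

arm_command(
  moves=[
    {"jaw": -1, "offset": [0, 0.04, 0.03], "rotation": [0, 0, 0]},
    {"jaw": -1, "offset": [0, 0.04, 0.05], "rotation": [0, 0, 0]},
    {"jaw": -1, "offset": [0, 0.04, 0.05], "rotation": [0, 0, 0]},
  ],
)

```text
time: 14.0
ee_pos: [0.5094, 0.2054, 0.0348]
eef_rot: [1.0, 0.017, 0.0, -0.0]
wrist_force: [-0.2, -0.6, 6.1]
width: 0.0168
grip_force: 99.3
```

arm_command(
  moves=[
    {"jaw": 1, "offset": [0, 0, 0], "rotation": [0, 0, 0]},
    {"jaw": 1, "offset": [0, 0, 0], "rotation": [0, 0, 0]},
    {"jaw": 1, "offset": [0, 0, 0], "rotation": [0, 0, 0]},
    {"jaw": 1, "offset": [0, 0, 0], "rotation": [0, 0, 0]},
    {"jaw": 1, "offset": [0, 0, 0], "rotation": [0, 0, 0]},
    {"jaw": 1, "offset": [0, 0, 0], "rotation": [0, 0, 0]},
    {"jaw": 1, "offset": [0, 0, 0], "rotation": [0, 0, 0]},
    {"jaw": 1, "offset": [0, 0, 0], "rotation": [0, 0, 0]},
  ],
)

```text
time: 15.0
ee_pos: [0.5091, 0.2055, 0.0344]
eef_rot: [1.0, 0.017, -0.0, -0.0]
wrist_force: [-0.3, -0.4, 0.0]
width: 0.0856
grip_force: 0.0
```

arm_command(
  moves=[
    {"jaw": 1, "offset": [0, 0, -0.5], "rotation": [0, 0, 0]},
    {"jaw": 1, "offset": [0, 0, -1.5], "rotation": [0, 0, 0]},
    {"jaw": 1, "offset": [0, 0, -3], "rotation": [0, 0, 0]},
    {"jaw": 1, "offset": [0, 0, -4.5], "rotation": [0, 0, 0]},
    {"jaw": 1, "offset": [-3, 0, -6], "rotation": [0, 0, 0]},
    {"jaw": 1, "offset": [-3, 0, -6], "rotation": [0, 0, 0]},
    {"jaw": 1, "offset": [-3, 0, -6], "rotation": [0, 0, 0]},
  ],
)

```text
time: 15.88
ee_pos: [0.4174, 0.2024, 0.2165]
eef_rot: [1.0, 0.018, 0.001, -0.0]
wrist_force: [0.9, 0.1, -0.3]
width: 0.0856
grip_force: 0.0
```

Run:
```python
from bench import bot
from h import *
d=bot.get_image('scene'); s=bot.observe(); print(s['time'],s['ee_pos'],s['width'])
cv2.imwrite('pics/f.png',cv2.resize(d['image'][140:340,200:460,::-1],(780,600)))
P=pts(d)
hsv=cv2.cvtColor(d['image'],cv2.COLOR_RGB2HSV); H,S,V=[hsv[...,i].astype(int) for i in range(3)]
X,Y,Z=P[...,0],P[...,1],P[...,2]
for b in blobs((H>=5)&(H<18)&(S>180)&(V>90)&(X>.4)&(X<.72)&(Y>.15)&(Y<.29),100):
    p=P[b]; z=p[:,2]; t=p[abs(z-np.percentile(z,85))<.005]; print('handle',np.percentile(z,[5,50,95]),rect(t))
for b in blobs((S<40)&(V>60)&(X>.4)&(X<.72)&(Y>.15)&(Y<.29)&(Z<.03)&(Z>.003),100): print('blade',rect(P[b]),np.median(P[b][:,2]))
m=(X>.57)&(X<.66)&(Y>-.03)&(Y<.06)&(Z>.038)&(Z<.06)
for b in blobs(m): p=P[b]; print('plate',rect(p),np.polyfit(p[:,0]-p[:,0].mean(),p[:,2],1),np.polyfit(p[:,1],p[:,2],1))
```

```text
15.925 [0.41904572 0.2025349  0.21592347] 0.08467052044350819
handle [0.05325717 0.06410928 0.066098  ] (array([493.3, 205.2]), array([73.1, 17.5]), 1.86)
blade (array([569.9, 208.4]), array([99.8, 37.8]), 2.09) 0.008200063404619706
plate (array([624.1,  15. ]), array([71.9, 89.9]), 0.02) [0.00296546 0.0445539 ] [-0.00218187  0.04458959]
```

View pics/f.png

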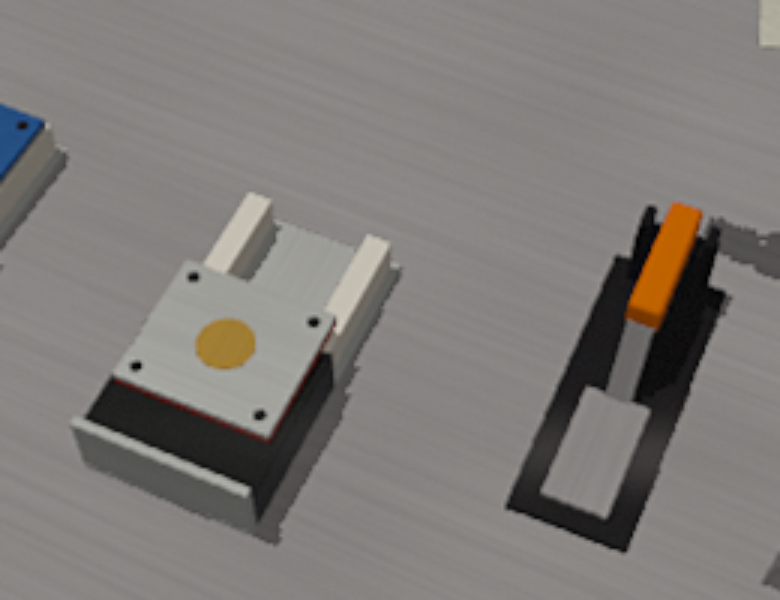

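The plate is flat on the pad with its back up, and the spatula is back on its rest within a millimetre. Handing in.

```bash
python3 -c "
from bench import bot
print(bot.finish_job())"
```

```text
the job is handed in; nothing more can be done
None
```

Job handed in at about 16 s: the red plate lies flat on its pad with the bare metal back up, the spatula is back on its rest and released, and the blue plate was not touched.

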